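Pin the iron rest to its sloping stand

ROBOT

A 6-joint arm with a two-finger parallel gripper is mounted at the origin on the work surface. World frame = base frame: x ahead of the robot, y to its left, z up, the work surface at z = 0. Lengths are in m, angles in rad, forces in N, time in s.
With the tool pointing down it reaches from about 0.25 to 0.775 m from the base axis. Payload 4 kg.
Tool frame: the origin (TCP) lies midway between the tips of the shut fingers; the grasp point (between the pads) lies 19 mm behind it; z points along the fingers, y is the line along which they close (so a half turn about z gives the same grasp; the last joint's range is limited). The gripper opens to 94 mm and grips with 3 to 60 N. Pads are 16 mm wide; open, the fingers measure 119 mm over their backs; the gripper's body (75 mm by 177 mm) begins 78 mm behind the grasp point.
Start: joints at [-1.33, 0.087, 1.371, -0, 1.684, -0.103], TCP at [0.185, -0.518, 0.206] pointing down, gripper open.
Joint ranges: [-3.1, 3.1], [-0.76, 2.03], [0.27, 2.55], [-1.08, 4.22], [0.17, 2.65], [-2.57, 2.57]. Speed limits (rad/s): [2.79, 2.79, 3.14, 3.14, 3.14, 3.14].

INTERFACE

Orientations are given as [roll, pitch, yaw] about the fixed x, y, z axes, in that order (R = Rz(yaw) Ry(pitch) Rx(roll)).
In Python, from bench import get_obs, snapshot, close_job gives the robot as it stands. The module is installed in compiled form; this text tells all that it offers.
- The arm moves only by the tool drive_tool, never from a script. Its argument "commands" is a list of rows, each a list of 6 numbers: the shift along the tool's x, y, z in units of 0.04 m (1.0 is 0.04 m), then the turn, a rotation vector about the tool's x, y, z in units of 0.1 rad (1.0 is 0.1 rad). In form: [[dx, dy, dz, wx, wy, wz], ...]. A call has 1 to 20 rows; each row shifts and turns the commanded pose from where the row before left it, along the tool's axes as they then stand; what a row does not reach is not made up. A row lasts 1/8 s, in which the tool goes at most 62.5 mm and 10.7 degrees, less where a joint would pass 70% of its speed; a pose out of reach is approached as far as the arm can. A call with a number of a shift or a turn outside -1 to 1 is refused whole. A call with a gripper value outside its range is refused whole. "gripper" is the closure, from 0 (fully open) to 1 (shut), set as the call begins (left out, the last holds). The fingers move at their own pace and stop on an object; the grip force is fixed at half the most. Time passes only in rows, so rows that do not move let the fingers close. It gives the time, the measured TCP pose, the force, the opening and the grip force at its end, in the units of the state.
- get_obs(): the state, without advancing time (a new reading comes with each control period).
- snapshot(name): name is "scene" or "top"; returns a dict with "image" (480x640x3 uint8, blue, green, red), "range_z" (480x640 float32, m along the optical axis (not along the pixel's ray), 0 where there is no reading), "fx", "fy", "cx", "cy" (pixels), "rvec" (rotation vector, rad) and "tvec" (3), from world to camera coordinates, as OpenCV has them. Camera axes: x right, y down, z forward; pixel columns grow to the right and rows downward; lengths in m; the calibration is good to about 2 mm. A picture is of the moment at which its call begins.
- close_job(): hands the job in; it is judged then, once.
The state is a dict: "time": time; "joint_positions": joint angles; "qvel": joint speeds; "joint_torque": joint torques, N m; "tool_pos": TCP position; "ee_rot": TCP orientation; "wrist_force": force on the tool from outside, world axes, zero at the start; "wrist_torque": the same for the moment, N m; "width": finger opening in m; "finger_force": force on a finger pad.
Only numpy, scipy, OpenCV 4.12 (cv2) and the standard library are available. Lean on these libraries where they do the work, as an engineer would, in place of code of your own. Each camera call takes 0.05 s, during which the arm holds its last target. There are 200 camera calls.

TASK

The metal iron rest lies loose on its sloping wooden stand. Take the steel locking pin (the one with the flat thumb grip and the cross-bar at its tip) out of the rack, push it down through the rest and through the steel keeper slot hidden under it until its collar lies on the rest, shifting the rest with the pin and feeling for the slot, then give it a quarter turn so that the cross-bar locks under the keeper, and let go. Do not knock the other things about.

Things in the scene. Friction and masses are not known exactly. Their poses are not given: they have to be found in the camera images.
- stand: Fixed wooden stand, base 220 x 160 mm; origin: centre of its underside, x towards its high end. It carries the sloping deck and, fixed under the deck's window, the keeper: a 12 mm steel plate with a slot 52 mm along deck y, 15 along x, with a 23.5 mm square in its middle. Slot centre: deck x = 0, y anywhere from -8 to 8 mm: find it by touch. Free space below it: 30 mm.
- deck: Wooden deck, 10 mm thick, sloping 28 degrees, falling to the robot. Origin: window centre, upper face, 85 mm above the table. x up the slope, y across, z square to it, up, leaning to the robot. x = -62 to 130 mm, y = -80 to 80. Window 30 (x) x 72 (y) mm; keeper's upper face at z = -10, lower -22 mm. 12 mm high ribs with inner faces at y = +-70 mm, lip with inner face at x = -56 mm.
- plate: Iron rest: loose aluminium plate 200 x 120 x 12 mm, 0.45 kg, on the deck, x = -50 to 150 mm. Origin: centre of its opening, on its underside; axes as the deck's. Opening: slot 55 mm along y, 18 mm along x, with a 26 mm square. 8 mm high heel bar at x = 84 mm. Starts against the lip (deck x = -6 mm), deck y within 5 mm; slides when the pin in its opening pushes it (3 to 8 N).
- pin: Steel pin, 103 mm, 0.2 kg, upright in the rack. Origin: tip; z up the rod. Rod 20 mm thick; cross-bar 48 (x) x 12 (y) mm at z = 0 to 12; collar 44 mm across, z = 51 to 57; flat grip 54 (x) x 14 (y) mm, z = 57 to 103. Goes in with z along deck z, x along deck y; collar down, its tip is 39 mm below the deck's upper face (deck z), cross-bar 5 mm clear. Locked: x along deck x; turn either way.
- rack: Fixed wooden rack 80 (x) x 160 (y) mm, 54 mm high; origin: centre of its underside. Two pockets, 28 mm wide in x, 42 mm deep, floor 12 mm above the table: one at y = -39 mm, 56 mm long in y, holds the locking pin; one at y = 53 mm, 28 mm long, holds a short plain pin.
- plain_pin: Short plain steel pin with a small round head and no cross-bar, 16 mm thick, 58 mm long; origin at its tip. Stands in the rack; to be left there.
- spray_jar: Clear plastic bottle with a blue cap, 68 mm across, 160 mm high; origin at its foot. Leave alone.
- spool: Wooden spool, 40 mm across, 55 mm high; origin at its foot. Leave alone.
- tin: Round steel tin, 52 mm across, 30 mm high, near the robot; origin at its foot. Leave alone.
- clapper: Dark wooden pressing block 150 x 55 x 35 mm; origin at its underside. Leave alone.
- mug: White mug, 80 mm across, 85 mm high; origin at its foot. Leave alone.
- ruler: Steel rule 300 x 30 x 4 mm, flat on the table; origin at its underside. Leave alone.
Not all that is in view belongs to the job. Leave any pink or purple look-alike of the pin alone.

How it is judged:
On the way:
1. the pin is through the rest and the keeper, its cross-bar past the keeper's underside and still in line with the slot (x of pin in the frame of deck between -0.005 and 0.005 m and y of pin in the frame of deck between -0.012 and 0.012 m and angle between the z axis of pin and the z axis of deck, either way round below 0.12 rad and z of pin in the frame of deck below -0.0345 m and angle between the x axis of pin and the y axis of deck, either way round below 0.25 rad), for 0.1 s.
At the end, for the whole second after the job is handed in: Pin through rest and keeper, square to the deck (within 7 degrees), tip within 5 mm along and 12 mm across the slope of the deck's origin, 36 to 43 mm below its upper face, cross-bar within 17 degrees of the slope direction; rest flat, within 7 mm along and 13 across; at rest, let go (x of pin in the frame of deck between -0.005 and 0.005 m and y of pin in the frame of deck between -0.012 and 0.012 m and angle between the z axis of pin and the z axis of deck, either way round below 0.12 rad and z of pin in the frame of deck between -0.043 and -0.036 m and angle between the x axis of pin and the x axis of deck, either way round below 0.3 rad and x of plate in the frame of deck between -0.007 and 0.007 m and y of plate in the frame of deck between -0.013 and 0.013 m and z of plate in the frame of deck between -0.004 and 0.004 m and angle between the z axis of plate and the z axis of deck, either way round below 0.06 rad and linear speed of each of pin, plate below 0.02 m/s); the robot touches nothing.
It fails at once if any of the other things is moved by more than 30 mm (distance of any of spray_jar, spool, tin, clapper, mug, ruler, plain_pin from where it was at the start of the episode above 0.03 m).
It also fails if it takes over 61 s, if anything falls off the work surface, if the arm or the gripper's body presses on something with over 40 N, if the wrist force passes 120 N, or if a joint passes its speed limit or range.

## Working session

There is one attempt and no reset: what is moved stays moved. The work goes in short steps, Python scripts to look and compute and a tool call to move; the robot and the scene stay as the last step left them, time stands still between calls to the robot, and variables do not carry over. Pictures are saved under pics/ and viewed, at most 10 in all, crops included, and the job is handed in when it is done.

Besides the shell and the picture viewer there is one more tool, called after ">>>" by a JSON object that holds its "method" and its "body", one argument or row to a line. drive_tool: Moves the arm, as the interface text tells. Its arguments: {"type":"object","properties":{"commands":{"type":"array"},"gripper":{"type":"number"}},"required":["commands"]}

```bash
mkdir -p pics
cat > h.py <<'E'
import numpy as np, cv2
from bench import get_obs, snapshot
def cam(s):
    R=cv2.Rodrigues(np.array(s["rvec"],float))[0]; return R,np.array(s["tvec"],float).ravel()
def pts(s):
    R,t=cam(s); z=s["range_z"]; v,u=np.mgrid[0:480,0:640]
    P=np.stack([(u-s["cx"])/s["fx"]*z,(v-s["cy"])/s["fy"]*z,z],-1)
    W=(P-t)@R; W[z==0]=np.nan; return W
def proj(s,p):
    R,t=cam(s); c=np.atleast_2d(p)@R.T+t
    return np.c_[c[:,0]/c[:,2]*s["fx"]+s["cx"],c[:,1]/c[:,2]*s["fy"]+s["cy"]]
E
python3 - <<'E'
from h import *
import pickle
for n in("scene","top"):
    s=snapshot(n); cv2.imwrite(f"pics/{n}1.png",s["image"]); pickle.dump(s,open(n+".pkl","wb"))
    R,t=cam(s); print(n,"cam pos",-R.T@t,"axis",R[2],s["fx"])
o=get_obs(); print({k:np.round(v,3) for k,v in o.items()})
E
```

```text
scene cam pos [1.39806084 0.06598755 1.13953991] axis [-0.61059315 -0.08282498 -0.78760144] 600.4181363981772
top cam pos [ 0.46654716 -0.00763929  1.426929  ] axis [ 0.07346475 -0.01864442 -0.99712352] 562.194245335656
{'time': np.float64(0.1), 'joint_positions': array([-1.33 ,  0.088,  1.372, -0.   ,  1.684, -0.103]), 'qvel': array([-0.001, -0.001, -0.001, -0.   ,  0.001,  0.   ]), 'joint_torque': array([ 3.0000e-03, -3.4125e+01, -3.0330e+01,  7.2000e-02,  3.0000e-02,
       -0.0000e+00]), 'tool_pos': array([ 0.185, -0.517,  0.204]), 'ee_rot': array([-3.14 , -0.   ,  0.344]), 'wrist_force': array([ 0.02 , -0.213, -0.55 ]), 'wrist_torque': array([0.006, 0.001, 0.014]), 'finger_force': np.float64(0.0), 'width': np.float64(0.094)}
```

View pics/scene1.png

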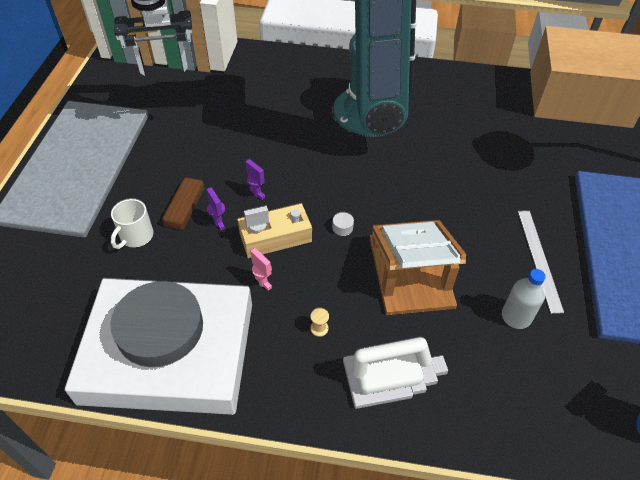

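View pics/top1.png

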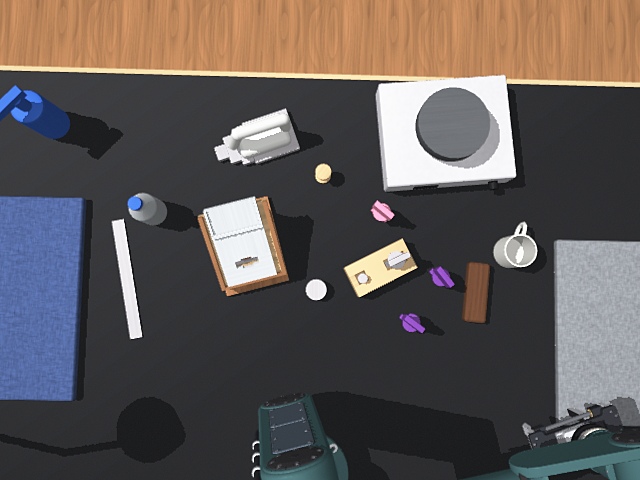

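The scene shows the steel pin in the rack at about scene (257,218) and top (398,258). These could be mistaken for it:
- plain pin, top (363,278)
- pink look-alike, top (382,211)
- purple look-alikes, top (442,277) and (411,322)

I choose top (398,258): steel-coloured, in the rack, with a flat grip.

```bash
cat > m.py <<'E'
from h import *
import pickle
T=pickle.load(open("top.pkl","rb")); S=pickle.load(open("scene.pkl","rb"))
def rect(p):
    (c,wh,a)=cv2.minAreaRect((p[:,:2]*1000).astype(np.float32)); return np.round(c,1),np.round(wh,1),round(a,1)
for n,s,box in(("top",T,(330,225,425,305)),("scene",S,(225,195,320,260))):
    W=pts(s); x0,y0,x1,y1=box; w=W[y0:y1,x0:x1].reshape(-1,3)
    w=w[~np.isnan(w[:,0])]
    r=w[abs(w[:,2]-.054)<.005]; print(n,"rack",rect(r),len(r), r[:,2].mean())
    g=w[(w[:,2]>.105)&(w[:,2]<.125)]; print(" grip",rect(g),len(g),np.median(g[:,2]), g[:,:2].mean(0))
    q=w[(w[:,2]>.062)]; 
    q=w[(w[:,2]>.064)&(w[:,2]<.085)]; print(" mid",np.round(q[:,:2].mean(0),4),len(q))
# plate plane
W=pts(T); w=W[195:300,198:292]; ok=w[...,2]>.05
bgr=T["image"][195:300,198:292].astype(int); sat=bgr.max(2)-bgr.min(2)
pl=ok&(sat<40)&(bgr.min(2)>120)
p=w[pl]
for i in range(4):
    c=p.mean(0); n=np.linalg.svd(p-c)[2][2]; n*=np.sign(n[2]); d=(p-c)@n; p=p[abs(d)<.004]
print("plane n",n,"slope",np.degrees(np.arccos(n[2])),"dir",np.degrees(np.arctan2(-n[1],-n[0])),"c",c)
z=n; yv=np.cross(n,[0,0,1.]);  x=np.array([0,0,1])-n*n[2]; x/=np.linalg.norm(x); y=np.cross(z,x)
loc=(p-c)@np.c_[x,y]; mr=cv2.minAreaRect((loc*1000).astype(np.float32)); print("plate rect",mr)
# wood: rib/deck outline
wd=ok&(sat>40); q=w[wd]; hq=(q-c)@n
for lo,hi in((-.03,-.008),(-.006,.006)):
    k=(hq>lo)&(hq<hi); l=((q[k]-c)@np.c_[x,y])*1000; print(lo,hi,k.sum(),"x",np.percentile(l[:,0],[0,2,98,100]),"y",np.percentile(l[:,1],[0,2,98,100]))
print("x",x,"y",y)
np.savez("plate.npz",c=c,x=x,y=y,z=z)
for nm,s,b in(("top",T,(190,185,300,305)),("top",T,(335,230,425,305)),("scene",S,(365,210,475,320)),("scene",S,(230,190,320,260))):
    pass
a=cv2.resize(T["image"][185:305,190:310],(400,400),interpolation=cv2.INTER_CUBIC)
b=cv2.resize(T["image"][225:305,340:420],(400,400),interpolation=cv2.INTER_CUBIC)
cv2.imwrite("pics/crop1.png",np.hstack([a,b]))
E
python3 m.py
```

```text
top rack (array([ 508.2, -172.6]), array([ 78.9, 160.2]), 27.6) 1501 0.05389087097274841
 grip (array([ 527.9, -207.8]), array([13.6, 53.4]), 27.3) 138 0.11504978768676387 [ 0.52738574 -0.20696168]
 mid [ 0.5119 -0.1788] 216
scene rack (array([ 510.3, -173. ]), array([ 87.1, 160.6]), 27.7) 1285 0.053890993899762804
 grip (array([ 585.2, -187.2]), array([140.9,  53. ]), 21.8) 187 0.11313901097482901 [ 0.54304316 -0.20603843]
 mid [ 0.5265 -0.1843] 267
plane n [-0.45695426 -0.12358245  0.88086331] slope 28.253319440012678 dir 15.13350638466383 c [0.55952555 0.16276921 0.11836059]
plate rect ((-3.3371429443359375, 0.2955665588378906), (203.28463745117188, 120.82048797607422), 0.6662430763244629)
-0.03 -0.008 559 x [-109.72749291 -101.70873398   81.65736737   82.6602549 ] y [-83.30688579 -82.71021561  68.41322666  78.31345137]
-0.006 0.006 846 x [-112.30999712 -110.36198095   78.87279646   82.86877816] y [-83.18178184 -82.32754602  76.94545222  78.09309514]
x [0.85031508 0.22996617 0.4733707 ] y [-0.26106907  0.96532012  0.        ]
```

View pics/crop1.png

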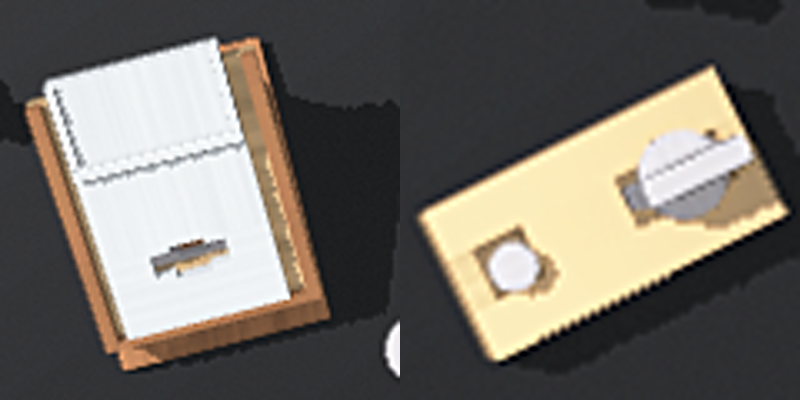

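Left crop: the plate, its opening at top (247,263) and the heel bar. Right crop: the steel pin with its flat grip and collar at (397,259), plain pin at (362,278). The choice is confirmed. Next I fit the deck outline and work out the approach.

```bash
cat > d.py <<'E'
from h import *
import pickle
T=pickle.load(open("top.pkl","rb"));W=pts(T)
f=np.load("plate.npz"); c,x,y,z=[f[k] for k in "cxyz"]
w=W[180:310,185:310].reshape(-1,3); w=w[w[:,2]>.05]
h=(w-c)@z; k=(h>-.016)&(h<.004); l=((w[k]-c)@np.c_[x,y])*1000
print("deck outline",cv2.minAreaRect(l.astype(np.float32)))
# rib tops (h~0) away from plate edges: left/right outer edge lines
for sgn in(-1,1):
    e=[]
    for xx in range(-95,75,10):
        m=l[abs(l[:,0]-xx)<5]; e.append((xx,(m[:,1]*sgn).max()*sgn))
    e=np.array(e); print("rib",sgn,np.polyfit(e[:,0],e[:,1],1),np.round(e[:,1],1))
# pink/purple lookalikes
hsv=cv2.cvtColor(T["image"],cv2.COLOR_BGR2HSV)
for x0,y0,x1,y1 in((365,195,400,228),(425,258,460,295),(395,308,430,340)):
    m=(hsv[y0:y1,x0:x1,1]>80)&(hsv[y0:y1,x0:x1,0]>120); q=W[y0:y1,x0:x1][m]; print("look",np.nanmean(q,0),np.nanmin(q,0),np.nanmax(q,0))
# opening in plate: points well below plate
h=(W-c)@z; m=(h<-.008)&(h>-.05); L=((W-c)@np.c_[x,y])*1000
q=L[m&(abs(L[...,0]+54)<22)&(abs(L[...,1])<40)]; print("opening x",np.percentile(q[:,0],[1,50,99]),"y",np.percentile(q[:,1],[1,50,99]),len(q))
E
python3 d.py
```

```text
deck outline ((-6.81396484375, -2.5383224487304688), (210.5154571533203, 160.475830078125), 0.5495491623878479)
rib -1 [ 7.77141749e-03 -8.25018595e+01] [-83.1 -83.3 -83.1 -82.9 -82.9 -83.1 -82.6 -82.9 -82.7 -82.5 -82.6 -82.4
 -82.3 -82.2 -82.2 -81.9 -82. ]
rib 1 [1.24755333e-02 7.71270277e+01] [76.4 76.2 75.6 76.4 76.1 76.8 76.6 76.5 77.6 76.8 77.7 77.1 77.1 77.5
 77.6 78.1 77.8]
look [ 0.6454217  -0.17176734  0.06048239] [ 0.62348877 -0.21139148 -0.00584924] [ 0.68360882 -0.14851044  0.10653559]
look [ 0.48766207 -0.31632206  0.07366791] [ 0.46414937 -0.36749812 -0.00678663] [ 0.51721862 -0.29707694  0.11197389]
look [ 0.37744933 -0.24604952  0.06940842] [ 0.34673336 -0.28984173 -0.00507052] [ 0.39726572 -0.22208857  0.10895862]
opening x [-67.85939291 -62.84995196 -54.88356766] y [-24.72833722   2.32488826  27.91163971] 144
```

>>> {"method": "drive_tool", "body": {
  "commands": [
    [0, 0, 0, 0, 0, -1],
    [0, 0, 0, 0, 0, -1],
    [0, 0, 0, 0, 0, -1],
    [0, 0, 0, 0, 0, -1],
    [0, 0, 0, 0, 0, -1],
    [0, 0, 0, 0, 0, -1],
    [0, 0, 0, 0, 0, -1],
    [0, 0, 0, 0, 0, -1],
    [0, 0, 0, 0, 0, -1],
    [0, 0, 0, 0, 0, -1],
    [0, 0, 0, 0, 0, -1],
    [0, 0, 0, 0, 0, -1],
    [0, 0, 0, 0, 0, -1],
    [0, 0, 0, 0, 0, -1],
    [0, 0, 0, 0, 0, -1],
    [0, 0, 0, 0, 0, -1],
    [0, 0, 0, 0, 0, -1],
    [0, 0, 0, 0, 0, 0]
  ],
  "gripper": 0.5
}}

```text
time: 2.35
tool_pos: [0.1853, -0.5176, 0.2049]
ee_rot: [3.141, -0.001, 2.043]
wrist_force: [-0.9, -0.3, -0.1]
width: 0.0467
finger_force: 0.0
```

>>> {"method": "drive_tool", "body": {
  "commands": [
    [0.25, 0.93, 0, 0, 0, 0],
    [0.25, 0.93, 0, 0, 0, 0],
    [0.25, 0.93, 0, 0, 0, 0],
    [0.25, 0.93, 0, 0, 0, 0],
    [0.25, 0.93, 0, 0, 0, 0],
    [0.25, 0.93, 0, 0, 0, 0],
    [0.25, 0.93, 0, 0, 0, 0],
    [0.25, 0.93, 0, 0, 0, 0],
    [0.25, 0.93, 0, 0, 0, 0],
    [0.25, 0.93, 0, 0, 0, 0],
    [0.25, 0.93, 0, 0, 0, 0],
    [0.25, 0.93, 0, 0, 0, -0.07],
    [0, 0, 0.75, 0, 0, 0],
    [0, 0, 0.75, 0, 0, 0],
    [0, 0, 0, 0, 0, 0]
  ]
}}

```text
time: 4.22
tool_pos: [0.5263, -0.2066, 0.1422]
ee_rot: [-3.138, -0.006, 2.05]
wrist_force: [-0.5, -0.2, -0.2]
width: 0.0465
finger_force: 0.0
```

Run:
```python
from h import *
a=[]
for n,b in(("scene",(210,150,310,250)),("top",(340,210,440,310))):
    s=snapshot(n); a.append(cv2.resize(s["image"][b[1]:b[3],b[0]:b[2]],(400,400),interpolation=cv2.INTER_CUBIC))
cv2.imwrite("pics/g1.png",np.hstack(a)); o=get_obs(); print(np.round(o["tool_pos"],4),np.round(o["ee_rot"],4))
f=np.load("plate.npz"); c,x,y,z=[f[k] for k in "cxyz"]
xd=x+.0096*y; ya=np.arctan2(xd[1],xd[0]); a=np.radians(28)
R=np.array([[np.cos(ya)*np.cos(a),-np.sin(ya),-np.cos(ya)*np.sin(a)],[np.sin(ya)*np.cos(a),np.cos(ya),-np.sin(ya)*np.sin(a)],[np.sin(a),0,np.cos(a)]])
org=c-.0474*x-.0032*y-.012*z; print("yaw",np.degrees(ya),"org",org); org[2]=.085
np.savez("deck.npz",R=R,o=org)
```

```text
[ 0.5282 -0.2078  0.146 ] [3.1415e+00 2.0000e-04 2.0499e+00]
yaw 15.75791393869496 org [0.52553949 0.15026277 0.08535246]
```

View pics/g1.png

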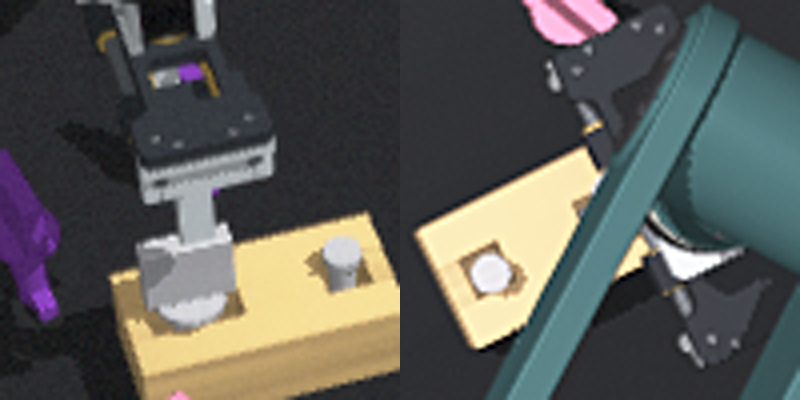

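The fingers straddle the pin (left half, pin about (187,270)) and are centred over its grip. I descend and close.

>>> {"method": "drive_tool", "body": {
  "commands": [
    [0, 0, 0.5, 0, 0, 0],
    [0, 0, 0.5, 0, 0, 0],
    [0, 0, 0.4, 0, 0, 0],
    [0, 0, 0.3, 0, 0, 0],
    [0, 0, 0.1, 0, 0, 0],
    [0, 0, 0, 0, 0, 0],
    [0, 0, 0, 0, 0, 0]
  ]
}}

```text
time: 5.2
tool_pos: [0.5286, -0.2079, 0.0743]
ee_rot: [3.141, 0.001, 2.051]
wrist_force: [-0.4, -0.5, 0.3]
width: 0.0469
finger_force: 0.0
```

>>> {"method": "drive_tool", "body": {
  "commands": [
    [0, 0, 0, 0, 0, 0],
    [0, 0, 0, 0, 0, 0],
    [0, 0, 0, 0, 0, 0],
    [0, 0, 0, 0, 0, 0],
    [0, 0, 0, 0, 0, 0],
    [0, 0, 0, 0, 0, 0]
  ],
  "gripper": 1
}}

```text
time: 5.95
tool_pos: [0.5281, -0.2077, 0.0735]
ee_rot: [-3.142, 0.0, 2.051]
wrist_force: [0.3, -0.1, -0.3]
width: 0.0139
finger_force: 30.0
```

>>> {"method": "drive_tool", "body": {
  "commands": [
    [0, 0, -0.3, 0, 0, 0],
    [0, 0, -0.6, 0, 0, 0],
    [0, 0, -0.8, 0, 0, 0],
    [0, 0, -1, 0, 0, 0],
    [0, 0, -0.9, 0, 0, 0],
    [0, 0, -0.4, 0, 0, 0],
    [0, 0, 0, 0, 0, 0],
    [0, 0, 0, 0, 0, 0]
  ]
}}

```text
time: 6.95
tool_pos: [0.5274, -0.2073, 0.2313]
ee_rot: [-3.139, -0.003, 2.051]
wrist_force: [0.9, -0.1, -3.3]
width: 0.0138
finger_force: 30.0
```

```bash
cat > k.py <<'E'
from h import *
from scipy.spatial.transform import Rotation as Ro
f=np.load("deck.npz"); RD,O=f["R"],f["o"]
L=.0615   # tip beyond TCP along tool z
def state():
    o=get_obs(); R=Ro.from_euler("xyz",o["ee_rot"]).as_matrix(); p=np.array(o["tool_pos"])
    tip=RD.T@(p+L*R[:,2]-O)*1000
    # pin frame: z=-tool z ; desired tool: z=-deck z, y=+deck x  -> x=-deck y... right handed: x=y×z=xd×(-zd)=yd
    Rt=np.c_[RD[:,1],RD[:,0],-RD[:,2]]
    return o,R,p,tip,Rt
def show():
    o,R,p,tip,Rt=state(); e=Ro.from_matrix(R.T@Rt).as_rotvec()
    print("tip deck mm",np.round(tip,2),"rot err(tool,0.1rad)",np.round(e*10,3),"F deck",np.round(RD.T@o["wrist_force"],1),"T",np.round(RD.T@o["wrist_torque"],2),"w",o["width"],"t",round(float(o["time"]),2))
def to(tip):
    o,R,p,_,Rt=state(); tgt=O+RD@(np.array(tip)/1000)-L*Rt[:,2]
    d=R.T@(tgt-p)/.04; e=Ro.from_matrix(R.T@Rt).as_rotvec()*10
    print("shift tool units (before turn)",np.round(d,3),"turn",np.round(e,3),"| after turn",np.round(Rt.T@(tgt-p)/.04,3))
E
python3 - <<'E'
from k import *
show(); to([-6,3,35])
print(np.round(get_obs()["joint_positions"],2),np.round(get_obs()["tool_pos"],4))
E
```

```text
tip deck mm [ -44.52 -344.44  119.72] rot err(tool,0.1rad) [-4.894 -0.527  2.002] F deck [-0.8 -0.3 -3.3] T [-0.03 -0.08  0.03] w 0.01377299431079103 t 6.95
shift tool units (before turn) [8.275 2.867 1.616] turn [-4.894 -0.527  2.002] | after turn [8.69  0.237 1.936]
[-0.47  0.12  1.28 -0.    1.74 -0.95] [ 0.5274 -0.2073  0.2313]
```

>>> {"method": "drive_tool", "body": {
  "commands": [
    [0.5, 0.17, 0, 0, 0, 0],
    [0.9, 0.31, 0, 0, 0, 0],
    [0.95, 0.33, 0, 0, 0, 0],
    [0.95, 0.33, 0, 0, 0, 0],
    [0.95, 0.33, 0, 0, 0, 0],
    [0.95, 0.33, 0, 0, 0, 0],
    [0.95, 0.33, 0, 0, 0, 0],
    [0.9, 0.31, 0, 0, 0, 0],
    [0.7, 0.25, 0, 0, 0, 0],
    [0.52, 0.18, 0, 0, 0, 0],
    [0, 0, 0, -0.98, -0.105, 0.4],
    [0, 0, 0, -0.98, -0.105, 0.4],
    [0, 0, 0, -0.98, -0.105, 0.4],
    [0, 0, 0, -0.98, -0.105, 0.4],
    [0, 0, 0, -0.98, -0.105, 0.4],
    [0, 0, 0, 0, 0, 0],
    [0, 0, 0, 0, 0, 0]
  ]
}}

```text
time: 9.07
tool_pos: [0.4768, 0.1393, 0.2333]
ee_rot: [2.651, 0.002, 1.847]
wrist_force: [-0.3, -0.3, -2.8]
width: 0.0134
finger_force: 30.0
```

Run:
```python
from k import *
show(); to([-6,3,35]); to([-6,3,20])
```

```text
tip deck mm [25.64  2.6  92.86] rot err(tool,0.1rad) [0.018 0.011 0.023] F deck [-1.7 -0.2 -2.3] T [-0.1   0.29  0.07] w 0.01335142860117233 t 9.07
shift tool units (before turn) [ 0.012 -0.791  1.445] turn [0.018 0.011 0.023] | after turn [ 0.008 -0.788  1.446]
shift tool units (before turn) [ 0.012 -0.791  1.82 ] turn [0.018 0.011 0.023] | after turn [ 0.008 -0.788  1.821]
```

>>> {"method": "drive_tool", "body": {
  "commands": [
    [0, -0.4, 0.5, 0, 0, 0],
    [0, -0.39, 0.5, 0, 0, 0],
    [0, 0, 0.45, 0, 0, 0],
    [0, 0, 0.3, 0, 0, 0],
    [0, 0, 0, 0, 0, 0],
    [0, 0, 0, 0, 0, 0],
    [0, 0, 0, 0, 0, 0]
  ]
}}

```text
time: 9.95
tool_pos: [0.4827, 0.1401, 0.158]
ee_rot: [2.648, 0.002, 1.846]
wrist_force: [0.5, 0.0, -1.5]
width: 0.0137
finger_force: 30.0
```

Run:
```python
from k import *
show(); a=[]
for n,b in(("scene",(365,190,475,300)),("top",(190,200,290,300))):
    s=snapshot(n); im=s["image"].copy()
    a.append(cv2.resize(im[b[1]:b[3],b[0]:b[2]],(400,400),interpolation=cv2.INTER_CUBIC))
    if n=="scene":
        def lab(p): return np.round(proj(s,O+RD@(np.array(p)/1000))[0],1)
        o,R,p,tip,Rt=state()
        print("tip bar ends px",[lab(tip+np.array([0,d,0])) for d in(-24,24)],"corners",[lab([-56+0,d,12]) for d in(-57,63)],[lab([144,d,12]) for d in(-57,63)])
cv2.imwrite("pics/i1.png",np.hstack(a))
```

```text
tip deck mm [-4.26  1.72 23.59] rot err(tool,0.1rad) [0.049 0.021 0.014] F deck [-0.2 -0.1 -1.5] T [-0.02  0.29  0.06] w 0.013734528467070212 t 9.95
tip bar ends px [array([402.6, 228.3]), array([423.5, 226.5])] corners [array([382.7, 225.7]), array([433.1, 221.5])] [array([402.7, 262.5]), array([460.4, 257.4])]
```

View pics/i1.png

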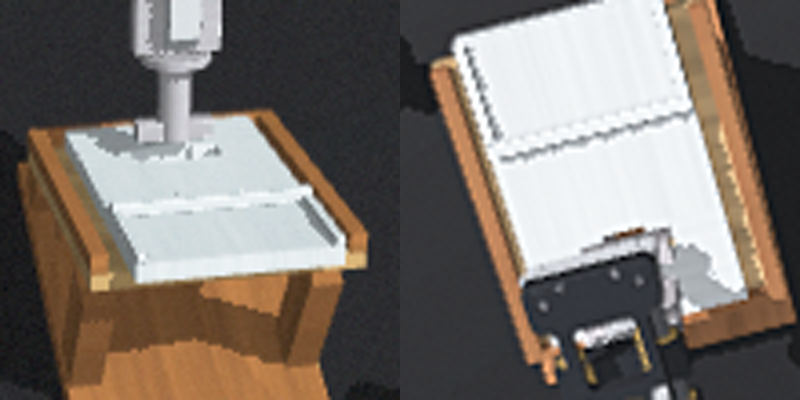

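```bash
cat >> k.py <<'E'
def avg(n=6,goal=None):
    P=[];F=[];E=[]
    for i in range(n):
        o,R,p,tip,Rt=state(); P.append(tip);F.append(RD.T@o["wrist_force"]);E.append(Ro.from_matrix(R.T@Rt).as_rotvec()*10)
        T=RD.T@o["wrist_torque"]; snapshot("top") if i<n-1 else 0
    P,F,E=map(np.array,(P,F,E)); m=P.mean(0)
    print("tip",np.round(m,2),"sd",np.round(P.std(0),2),"F",np.round(F.mean(0),2),"T",np.round(T,2),"rot",np.round(E.mean(0),3),"w",round(o["width"],4),"t",round(float(o["time"]),2))
    if goal is not None:
        d=(np.array(goal)-m)/40; print("tool units:",np.round([d[1],d[0],-d[2]],3))
E
python3 - <<'E'
from k import *
avg(8,[-6,3.7,14])
import pickle
S=pickle.load(open("scene.pkl","rb")); W=pts(S); L=(W-O)@RD*1000
m=(L[...,2]<2)&(L[...,2]>-45)&(abs(L[...,0]+6)<25)&(abs(L[...,1])<45)
# rays through the plate-top plane z=12
R,t=cam(S); C=-R.T@t; v,u=np.nonzero(m)
d=np.c_[(u-S["cx"])/S["fx"],(v-S["cy"])/S["fy"],np.ones(len(u))]@R
dl=d@RD; c=(C-O)@RD*1000; q=c+dl*((12-c[2])/dl[:,2])[:,None]
for x in range(-20,12,3):
    k=abs(q[:,0]-x)<1.5
    if k.sum(): print(x,k.sum(),q[k,1].min().round(1),q[k,1].max().round(1))
E
```

```text
tip [-5.04  1.77 23.11] sd [0.26 0.02 0.21] F [-0.95 -0.11 -2.1 ] T [-0.02  0.4   0.05] rot [0.039 0.02  0.013] w 0.014 t 10.4
tool units: [ 0.048 -0.024  0.228]
4 2 -9.5 -5.2
```

Run:
```python
from k import *
import pickle
for nm in("top","scene"):
    S=pickle.load(open(nm+".pkl","rb")); g=cv2.cvtColor(S["image"],cv2.COLOR_BGR2GRAY)
    R,t=cam(S); c=(-R.T@t-O)@RD*1000
    def px(x,y): return proj(S,O+RD@(np.array([x,y,12])/1000))[0]
    xs=np.arange(-26,16,2.); ys=np.arange(-40,48,2.)
    mp=np.array([[px(x,y) for y in ys] for x in xs],np.float32)
    v=cv2.remap(g,mp[...,0],mp[...,1],cv2.INTER_LINEAR)
    print(nm,"cols y",ys[0],"..")
    for x,r in list(zip(xs,v))[::-1]: print(int(x),"".join("#" if a<100 else "+" if a<170 else "." for a in r))
    # plate side edges at y
    for x in (20,60,110):
        yy=np.arange(-75,76,.5); m=np.array([px(x,y) for y in yy],np.float32)[None]
        hsv=cv2.cvtColor(S["image"],cv2.COLOR_BGR2HSV)[...,1].copy(); r=cv2.remap(hsv,m[...,0],m[...,1],cv2.INTER_LINEAR)[0]; k=r<60
        cen=len(yy)//2; a=cen
        while a>0 and k[a]: a-=1
        b=cen
        while b<len(yy)-1 and k[b]: b+=1
        print(x,yy[a],yy[b])
```

```text
top cols y -40.0 ..
14 ............................................
12 ............................................
10 ............................................
8 ............................................
6 ................+++++++++.++................
4 ................############................
2 ..........++...++########+++++++............
0 .........+++++++++++++++++++++++++++........
-2 .........+++++++++++++++++++++++++++........
-4 .........++++++++++++++++++++++++++.........
-6 .........+++++++++++++++++++++++++++........
-8 ..........++....+++++++++++++++++#++........
-10 ......................+.......++++++........
-12 ...........................+.....++.........
-14 ...........................+................
-16 ...........................+................
-18 ............................................
-20 ............................................
-22 ............................................
-24 ............................................
-26 ............................................
20 -58.0 64.5
60 -58.0 64.5
110 -58.0 65.5
scene cols y -40.0 ..
14 
[... 351 characters left out ...]
.............+..........
-2 .........................+.......++.........
-4 .........................+.......++.........
-6 .........................+......+++.........
-8 .........................+........+.........
-10 ............................................
-12 ............................................
-14 ............................................
-16 ............................................
-18 ............................................
-20 ............................................
-22 ............................................
-24 ............................................
-26 ............................................
20 -64.0 63.0
60 -64.0 68.5
110 -64.0 66.0
```

>>> {"method": "drive_tool", "body": {
  "commands": [
    [0.05, -0.024, 0.1, -0.04, -0.02, -0.01],
    [0, 0, 0.15, 0, 0, 0],
    [0, 0, 0.05, 0, 0, 0],
    [0, 0, 0.05, 0, 0, 0],
    [0, 0, 0, 0, 0, 0]
  ]
}}

```text
time: 11.02
tool_pos: [0.4873, 0.1435, 0.1438]
ee_rot: [2.646, 0.004, 1.846]
wrist_force: [-0.1, -0.2, -1.7]
width: 0.0141
finger_force: 30.0
```

```bash
python3 -c "
from k import *
avg(4)"
```

```text
tip [-5.9   3.6   8.77] sd [0.13 0.03 0.12] F [-0.62  0.47 -1.98] T [-0.07  0.36  0.04] rot [0.073 0.039 0.023] w 0.0135 t 11.18
```

>>> {"method": "drive_tool", "body": {
  "commands": [
    [0, 0, 0.05, 0, 0, 0],
    [0, 0, 0.05, 0, 0, 0],
    [0, 0, 0, 0, 0, 0]
  ]
}}

```text
time: 11.55
tool_pos: [0.489, 0.144, 0.1401]
ee_rot: [2.646, 0.004, 1.846]
wrist_force: [0.2, 1.0, -2.3]
width: 0.0136
finger_force: 30.0
```

```bash
python3 -c "
from k import *
avg(5)"
```

```text
tip [-6.03  3.61  4.69] sd [0.14 0.02 0.11] F [-1.08 -0.05 -2.16] T [-0.06  0.32  0.06] rot [0.071 0.039 0.023] w 0.0135 t 11.75
```

>>> {"method": "drive_tool", "body": {
  "commands": [
    [0, 0.01, 0.05, 0.07, 0.04, 0.02],
    [0, 0, 0.1, 0, 0, 0],
    [0, 0, 0.1, 0, 0, 0],
    [0, 0, 0.03, 0, 0, 0],
    [0, 0, 0, 0, 0, 0],
    [0, 0, 0, 0, 0, 0]
  ]
}}

```text
time: 12.5
tool_pos: [0.4947, 0.1456, 0.131]
ee_rot: [2.652, 0.0, 1.846]
wrist_force: [1.0, 0.5, -2.4]
width: 0.0136
finger_force: 30.0
```

```bash
python3 -c "
from k import *
avg(5)"
```

```text
tip [-5.75  3.86 -6.34] sd [0.02 0.01 0.03] F [-0.16 -0.29 -2.91] T [-0.07  0.05  0.08] rot [ 0.007 -0.001  0.003] w 0.0142 t 12.7
```

>>> {"method": "drive_tool", "body": {
  "commands": [
    [0, 0.05, 0, 0, 0, 0],
    [0, 0, 0, 0, 0, 0]
  ]
}}

```text
time: 12.95
tool_pos: [0.4961, 0.146, 0.1316]
ee_rot: [2.653, 0.0, 1.846]
wrist_force: [-0.6, -0.1, -2.2]
width: 0.0139
finger_force: 30.0
```

```bash
python3 -c "
from k import *
avg(4)"
```

```text
tip [-4.24  3.88 -6.49] sd [0.03 0.01 0.02] F [-1.62 -0.11 -1.88] T [-0.05  0.38  0.05] rot [-0.004 -0.002  0.004] w 0.0138 t 13.1
```

>>> {"method": "drive_tool", "body": {
  "commands": [
    [0, 0.04, 0, 0, 0, 0],
    [0, 0, 0, 0, 0, 0]
  ]
}}

```text
time: 13.35
tool_pos: [0.4969, 0.1462, 0.1318]
ee_rot: [2.655, 0.0, 1.846]
wrist_force: [-2.0, -0.4, -2.8]
width: 0.014
finger_force: 30.0
```

```bash
python3 -c "
from k import *
avg(4)"
```

```text
tip [-3.42  3.91 -6.72] sd [0.01 0.02 0.01] F [-3.51 -0.02 -1.07] T [-0.1   0.97  0.04] rot [-0.018 -0.002  0.004] w 0.0137 t 13.5
```

>>> {"method": "drive_tool", "body": {
  "commands": [
    [0, 0.04, 0, 0, 0, 0],
    [0, 0.03, 0, 0, 0, 0],
    [0, 0, 0, 0, 0, 0]
  ]
}}

```text
time: 13.88
tool_pos: [0.4975, 0.1465, 0.1315]
ee_rot: [2.66, -0.0, 1.847]
wrist_force: [-7.8, -2.9, -1.7]
width: 0.0138
finger_force: 30.0
```

```bash
python3 -c "
from k import *
avg(4)"
```

```text
tip [-3.35  3.98 -7.25] sd [0.02 0.01 0.01] F [-8.46 -0.8   2.71] T [-0.18  1.99  0.04] rot [-0.071 -0.004  0.006] w 0.0142 t 14.03
```

>>> {"method": "drive_tool", "body": {
  "commands": [
    [0, 0.02, 0, 0, 0, 0],
    [0, 0, 0, 0, 0, 0],
    [0, 0, 0, 0, 0, 0]
  ]
}}

```text
time: 14.4
tool_pos: [0.4976, 0.1465, 0.1314]
ee_rot: [2.661, -0.0, 1.847]
wrist_force: [-9.3, -3.1, -1.1]
width: 0.0136
finger_force: 30.0
```

```bash
python3 -c "
from k import *
avg(4)
import cv2
s=snapshot('scene');cv2.imwrite('pics/j1.png',cv2.resize(s['image'][190:300,365:475],(500,500),interpolation=cv2.INTER_CUBIC))"
```

```text
tip [-3.35  4.   -7.41] sd [0.01 0.01 0.01] F [-8.74 -0.35  3.56] T [-0.21  2.24  0.04] rot [-0.086 -0.004  0.007] w 0.0139 t 14.55
```

View pics/j1.png

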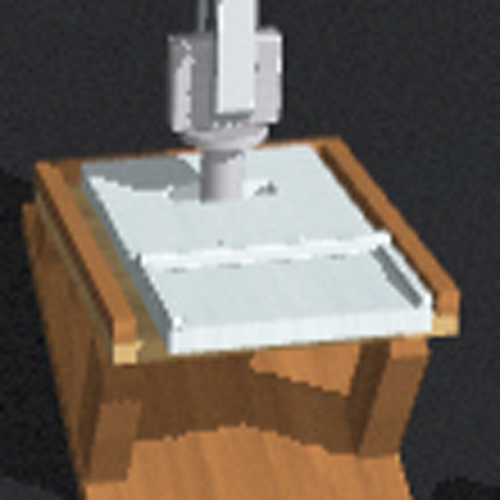

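The pin is standing in the plate's opening with its collar well above the plate, and the plate hasn't visibly moved. I keep pushing up the slope.

>>> {"method": "drive_tool", "body": {
  "commands": [
    [0, 0.04, -0.02, 0, 0, 0],
    [0, 0, 0, 0, 0, 0],
    [0, 0, 0, 0, 0, 0]
  ]
}}

```text
time: 14.98
tool_pos: [0.5011, 0.1475, 0.1347]
ee_rot: [2.655, -0.0, 1.846]
wrist_force: [-2.0, -1.3, -6.4]
width: 0.0135
finger_force: 30.0
```

```bash
python3 -c "
from k import *
avg(3)"
```

```text
tip [ 2.01  3.98 -6.11] sd [0.19 0.03 0.1 ] F [-5.14 -0.61 -4.89] T [-0.02  1.25  0.04] rot [-0.013 -0.004  0.003] w 0.014 t 15.07
```

>>> {"method": "drive_tool", "body": {
  "commands": [
    [0, 0.04, -0.02, 0, 0, 0],
    [0, 0, 0, 0, 0, 0],
    [0, 0, 0, 0, 0, 0]
  ]
}}

```text
time: 15.45
tool_pos: [0.5027, 0.1478, 0.1372]
ee_rot: [2.653, 0.0, 1.846]
wrist_force: [-2.4, -0.5, -7.1]
width: 0.0138
finger_force: 30.0
```

```bash
python3 -c "
from k import *
avg(3)"
```

```text
tip [ 4.55  3.86 -4.76] sd [0.01 0.   0.01] F [-4.47  0.2  -4.78] T [-0.02  1.31  0.03] rot [ 0.004 -0.001  0.003] w 0.0142 t 15.55
```

>>> {"method": "drive_tool", "body": {
  "commands": [
    [0, -0.06, 0, 0, 0, 0],
    [0, -0.06, 0.03, 0, 0, 0],
    [0, 0, 0.03, 0, 0, 0],
    [0, 0, 0, 0, 0, 0]
  ]
}}

```text
time: 16.05
tool_pos: [0.5003, 0.147, 0.1336]
ee_rot: [2.651, 0.0, 1.846]
wrist_force: [-0.0, 0.2, -2.7]
width: 0.0136
finger_force: 30.0
```

```bash
python3 -c "
from k import *
avg(3,[-.4,3.9,-8])"
```

```text
tip [ 0.51  3.77 -6.86] sd [0.17 0.02 0.08] F [-1.11  0.11 -2.45] T [-0.03  0.36  0.03] rot [0.018 0.001 0.003] w 0.0138 t 16.15
tool units: [ 0.003 -0.023  0.028]
```

>>> {"method": "drive_tool", "body": {
  "commands": [
    [0, 0, 0.04, 0, 0, 0],
    [0, 0, 0.03, 0, 0, 0],
    [0, 0, 0, 0, 0, 0]
  ]
}}

```text
time: 16.52
tool_pos: [0.501, 0.1473, 0.1305]
ee_rot: [2.653, 0.0, 1.846]
wrist_force: [-1.5, -0.9, -0.4]
width: 0.0142
finger_force: 30.0
```

```bash
python3 -c "
from k import *
avg(3)"
```

```text
tip [-0.19  3.84 -9.89] sd [0.   0.01 0.01] F [-1.59 -0.26 -0.3 ] T [-0.03  0.44  0.04] rot [ 0.004 -0.001  0.004] w 0.0138 t 16.62
```

>>> {"method": "drive_tool", "body": {
  "commands": [
    [0, 0, 0.03, 0, 0, 0],
    [-0.025, 0, 0, 0, 0, 0],
    [-0.025, 0, 0, 0, 0, 0],
    [-0.025, 0, 0, 0, 0, 0],
    [0, 0, 0, 0, 0, 0]
  ]
}}

```text
time: 17.25
tool_pos: [0.5023, 0.1445, 0.1291]
ee_rot: [2.653, -0.0, 1.846]
wrist_force: [-0.4, -0.2, -2.7]
width: 0.0139
finger_force: 30.0
```

```bash
python3 -c "
from k import *
avg(2)"
```

```text
tip [ -0.42   0.81 -11.27] sd [0.02 0.02 0.01] F [-1.22 -0.83 -1.8 ] T [-0.02  0.36  0.05] rot [ 0.001 -0.001  0.002] w 0.0137 t 17.3
```

>>> {"method": "drive_tool", "body": {
  "commands": [
    [-0.025, 0, 0, 0, 0, 0],
    [-0.025, 0, 0, 0, 0, 0],
    [0, 0, 0, 0, 0, 0]
  ]
}}

```text
time: 17.68
tool_pos: [0.5026, 0.143, 0.1291]
ee_rot: [2.653, -0.001, 1.846]
wrist_force: [-0.2, 2.1, -2.8]
width: 0.0138
finger_force: 30.0
```

```bash
python3 -c "
from k import *
avg(2)"
```

```text
tip [ -0.57  -0.75 -11.31] sd [0.02 0.01 0.  ] F [-0.88  2.09 -2.35] T [0.45 0.41 0.02] rot [-0.001 -0.009  0.   ] w 0.014 t 17.73
```

>>> {"method": "drive_tool", "body": {
  "commands": [
    [-0.025, 0, 0, 0, 0, 0],
    [-0.025, 0, 0, 0, 0, 0],
    [0, 0, 0, 0, 0, 0]
  ]
}}

```text
time: 18.1
tool_pos: [0.5027, 0.1423, 0.1291]
ee_rot: [2.653, -0.004, 1.847]
wrist_force: [-2.1, 5.9, -2.0]
width: 0.0133
finger_force: 30.0
```

```bash
python3 -c "
from k import *
avg(2)"
```

```text
tip [ -0.6   -1.18 -11.22] sd [0.02 0.03 0.01] F [-1.16  6.31 -1.49] T [1.53 0.4  0.01] rot [-0.002 -0.039 -0.007] w 0.0138 t 18.15
```

>>> {"method": "drive_tool", "body": {
  "commands": [
    [0.05, 0, 0, 0, 0, 0],
    [0.05, 0, 0, 0, 0, 0],
    [0, 0, 0.05, 0, 0, 0],
    [0, 0, 0, 0, 0, 0],
    [0, 0, 0, 0, 0, 0]
  ]
}}

```text
time: 18.77
tool_pos: [0.5033, 0.1446, 0.1275]
ee_rot: [2.653, 0.0, 1.846]
wrist_force: [0.0, 0.1, -2.7]
width: 0.0136
finger_force: 30.0
```

```bash
python3 -c "
from k import *
avg(3)"
```

```text
tip [ -0.24   0.58 -13.19] sd [0.01 0.05 0.01] F [-1.  -0.1 -2.3] T [-0.01  0.42  0.04] rot [0.004 0.003 0.003] w 0.0137 t 18.88
```

>>> {"method": "drive_tool", "body": {
  "commands": [
    [0, 0, 0.05, 0, 0, 0],
    [0, 0, 0, 0, 0, 0]
  ]
}}

```text
time: 19.12
tool_pos: [0.504, 0.145, 0.1254]
ee_rot: [2.653, 0.0, 1.846]
wrist_force: [0.6, 0.1, -3.2]
width: 0.0138
finger_force: 30.0
```

```bash
python3 -c "
from k import *
avg(3)"
```

```text
tip [ -0.51   0.83 -15.35] sd [0.07 0.01 0.05] F [-1.47 -0.13 -2.48] T [-0.04  0.35  0.02] rot [-0.    -0.001  0.003] w 0.0139 t 19.23
```

>>> {"method": "drive_tool", "body": {
  "commands": [
    [0, 0, 0.06, 0, 0, 0],
    [0, 0, 0.06, 0, 0, 0],
    [0, 0, 0.06, 0, 0, 0],
    [0, 0, 0.06, 0, 0, 0],
    [0, 0, 0.06, 0, 0, 0],
    [0, 0, 0.06, 0, 0, 0],
    [0, 0, 0.06, 0, 0, 0],
    [0, 0, 0, 0, 0, 0],
    [0, 0, 0, 0, 0, 0]
  ]
}}

```text
time: 20.35
tool_pos: [0.5117, 0.1473, 0.1109]
ee_rot: [2.653, 0.0, 1.846]
wrist_force: [-0.4, 0.0, -3.0]
width: 0.0144
finger_force: 30.0
```

```bash
python3 -c "
from k import *
avg(3)"
```

```text
tip [ -0.22   0.85 -31.94] sd [0.04 0.02 0.02] F [-1.19  0.11 -2.4 ] T [-0.07  0.36 -0.01] rot [ 0.005 -0.001  0.003] w 0.0138 t 20.45
```

>>> {"method": "drive_tool", "body": {
  "commands": [
    [0, 0, 0.05, 0, 0, 0],
    [0, 0, 0.05, 0, 0, 0],
    [0, 0, 0.04, 0, 0, 0],
    [0, 0, 0, 0, 0, 0],
    [0, 0, 0, 0, 0, 0]
  ]
}}

```text
time: 21.08
tool_pos: [0.5142, 0.148, 0.1059]
ee_rot: [2.653, 0.0, 1.846]
wrist_force: [0.7, -0.4, -2.1]
width: 0.0138
finger_force: 30.0
```

```bash
python3 -c "
from k import *
avg(3)"
```

```text
tip [ -0.25   0.84 -37.58] sd [0.04 0.02 0.04] F [-1.01 -0.28 -2.6 ] T [0.   0.33 0.01] rot [ 0.004 -0.001  0.003] w 0.0139 t 21.18
```

>>> {"method": "drive_tool", "body": {
  "commands": [
    [0, 0, 0.03, 0, 0, 0],
    [0, 0, 0.03, 0, 0, 0],
    [0, 0, 0, 0, 0, 0],
    [0, 0, 0, 0, 0, 0]
  ]
}}

```text
time: 21.68
tool_pos: [0.5149, 0.1481, 0.1051]
ee_rot: [2.653, 0.0, 1.847]
wrist_force: [-9.2, -2.7, 7.0]
width: 0.0136
finger_force: 30.0
```

```bash
python3 -c "
from k import *
avg(3)
print(get_obs()['joint_positions'])"
```

```text
tip [ -0.11   0.84 -38.65] sd [0.01 0.01 0.01] F [-5.27  0.32 10.36] T [-0.1   1.16  0.04] rot [-0.     0.001  0.009] w 0.0135 t 21.77
[ 0.12940415 -0.25431654  1.97132057  0.08423232  0.94204661 -0.17923754]
```

>>> {"method": "drive_tool", "body": {
  "commands": [
    [0, 0, -0.03, 0, 0, 0],
    [0, 0, 0, 0, 0, 0.5],
    [0, 0, 0, 0, 0, 1],
    [0, 0, 0, 0, 0, 1],
    [0, 0, 0, 0, 0, 1],
    [0, 0, 0, 0, 0, 1],
    [0, 0, 0, 0, 0, 1],
    [0, 0, 0, 0, 0, 1],
    [0, 0, 0, 0, 0, 1],
    [0, 0, 0, 0, 0, 1]
  ]
}}

```text
time: 23.02
tool_pos: [0.5154, 0.1477, 0.1054]
ee_rot: [2.803, -0.362, 1.055]
wrist_force: [-0.0, -1.1, -0.3]
width: 0.0137
finger_force: 30.0
```

```bash
python3 -c "
from k import *
avg(3)"
```

```text
tip [  0.4    0.35 -38.58] sd [0.05 0.1  0.02] F [-0.67 -0.79  0.02] T [-0.24  0.38  0.07] rot [ 1.700e-02  1.000e-03 -8.522e+00] w 0.0141 t 23.12
```

Turning freely; 7.2 units remain.

>>> {"method": "drive_tool", "body": {
  "commands": [
    [0, 0, 0, 0, 0, 1],
    [0, 0, 0, 0, 0, 1],
    [0, 0, 0, 0, 0, 1],
    [0, 0, 0, 0, 0, 1],
    [0, 0, 0, 0, 0, 1],
    [0, 0, 0, 0, 0, 1],
    [0, 0, 0, 0, 0, 1],
    [0, 0, 0, 0, 0, 0.2],
    [0, 0, 0, 0, 0, 0],
    [0, 0, 0, 0, 0, 0]
  ]
}}

```text
time: 24.38
tool_pos: [0.5151, 0.1478, 0.1052]
ee_rot: [3.139, -0.49, 0.278]
wrist_force: [-1.7, -3.5, 1.1]
width: 0.0138
finger_force: 30.0
```

```bash
python3 -c "
from k import *
avg(3)
import cv2
a=[]
for n,b in(('scene',(365,190,475,300)),('top',(190,200,290,300))):
    s=snapshot(n); a.append(cv2.resize(s['image'][b[1]:b[3],b[0]:b[2]],(400,400),interpolation=cv2.INTER_CUBIC))
cv2.imwrite('pics/l1.png',np.hstack(a))"
```

```text
tip [  0.05   0.46 -38.6 ] sd [0.01 0.03 0.01] F [-1.15 -3.06  2.5 ] T [-0.62  0.57  0.05] rot [ 1.2000e-02 -2.0000e-03 -1.5685e+01] w 0.0135 t 24.48
```

View pics/l1.png

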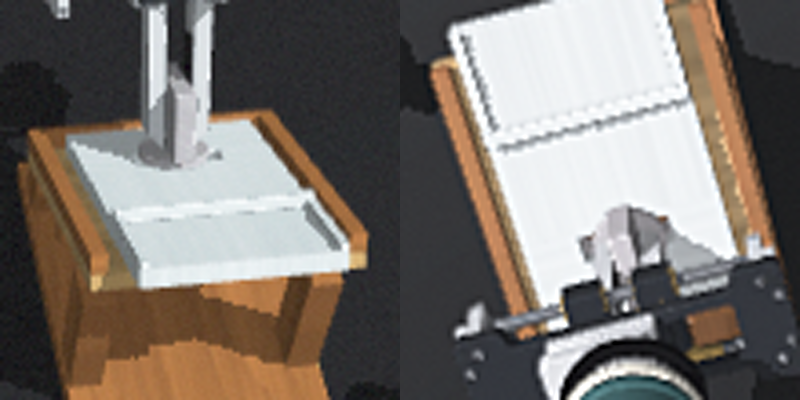

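The pin is turned with its grip along the slope (left half, (180,120)) and its collar on the rest. I open and back out.

>>> {"method": "drive_tool", "body": {
  "commands": [
    [0, 0, 0, 0, 0, 0],
    [0, 0, 0, 0, 0, 0],
    [0, 0, 0, 0, 0, 0],
    [0, 0, 0, 0, 0, 0],
    [0, 0, -0.3, 0, 0, 0],
    [0, 0, -0.6, 0, 0, 0],
    [0, 0, -0.8, 0, 0, 0],
    [0, 0, -0.8, 0, 0, 0],
    [0, 0, -0.6, 0, 0, 0],
    [0, 0, 0, 0, 0, 0],
    [0, 0, 0, 0, 0, 0]
  ],
  "gripper": 0.4
}}

```text
time: 25.95
tool_pos: [0.4584, 0.1322, 0.2136]
ee_rot: [3.141, -0.488, 0.276]
wrist_force: [-0.0, 0.1, -0.7]
width: 0.0566
finger_force: 0.0
```

```bash
python3 -c "
from k import *
show()
import cv2
a=[]
for n,b in(('scene',(365,190,475,300)),('top',(190,200,290,300))):
    s=snapshot(n); a.append(cv2.resize(s['image'][b[1]:b[3],b[0]:b[2]],(400,400),interpolation=cv2.INTER_CUBIC))
    L=(pts(s)-O)@RD*1000; m=(abs(L[...,0])<40)&(abs(L[...,1])<40)&(L[...,2]>52)&(L[...,2]<75)
    q=L[m]; 
    if len(q): print(n,len(q),'z',np.percentile(q[:,2],[50,90,98]),cv2.minAreaRect(q[q[:,2]>56][:,:2].astype(np.float32)))
cv2.imwrite('pics/l2.png',np.hstack(a))"
```

```text
tip deck mm [-1.    0.89 84.69] rot err(tool,0.1rad) [-6.0000e-03  3.0000e-03 -1.5698e+01] F deck [-0.3  0.1 -0.7] T [-0.01  0.18 -0.  ] w 0.0565902032623333 t 25.95
scene 114 z [62.21278495 65.03254829 65.77912807] ((1.759439468383789, -1.2485790252685547), (61.18097686767578, 14.131587982177734), 1.0015394687652588)
top 152 z [63.97768817 66.7950988  68.15017339] ((0.28148841857910156, 0.21655797958374023), (55.09989929199219, 14.184344291687012), 0.13233882188796997)
```

View pics/l2.png

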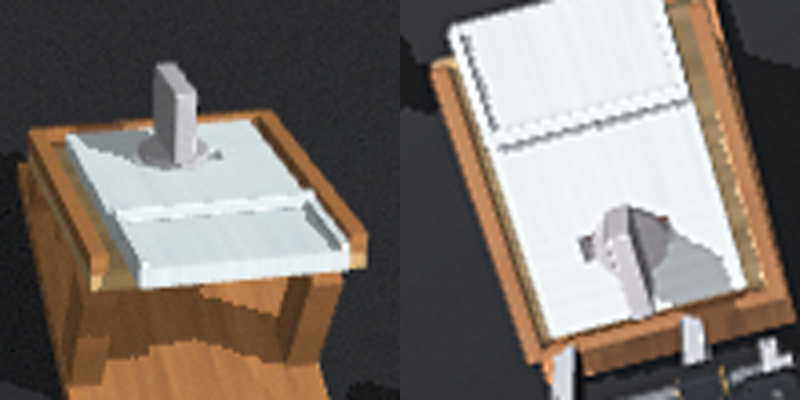

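The pin is seated square on the rest. Its grip points along the slope to about 0.1–1 degree and its top is at deck z ≈ 64 mm, so the tip is near -39 mm. Fingers are clear.

```bash
python3 -c "
from bench import close_job
print(close_job())"
```

```text
the job is handed in; nothing more can be done
None
```

The pin is through the rest and keeper with its collar down, turned a quarter turn and let go. The job was handed in at about 26 s of the 61 s allowed, and no verdict was returned.

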